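# Pack out the vial block on the shaker and hold the clamp shut

## Robot

A 7-joint arm with a two-finger parallel gripper is mounted at the origin on the work surface. World frame = base frame: x ahead of the robot, y to its left, z up, the work surface at z = 0. Lengths are in m, angles in rad, forces in N, time in s.
With the tool pointing down it reaches from about 0.4 to 0.85 m from the base axis. Payload 10.4 kg.
Tool frame: the origin (TCP) lies on the centre line of the jaws, within the pads' length; the fingertips stand r.tip_extent ahead of it and the grasp point (between the pads) lies 3 mm ahead of it (r.tip_extent is the distance from the TCP to the fingertips, in m); z points along the fingers, y is the direction in which the jaws open and shut (so a half turn about z gives the same grasp; the last joint's range is limited). The gripper opens to 87 mm and grips with 3 to 60 N. Pads are 19 mm wide; open, the fingers measure 117 mm over their backs; the gripper's body (75 mm by 190 mm) begins 51 mm behind the grasp point.
Start: joints at [1.273, 0.332, -0.065, 1.46, 0.022, 1.35, -0.088], TCP at [0.17, -0.602, 0.245] pointing down, gripper open.
Joint ranges: [-2.6, 2.6], [-0.5, 2.12], [-1.47, 1.34], [0.16, 2.42], [-1.27, 4.41], [0.06, 2.06], [-2.6, 2.6]. Speed limits (rad/s): [2.22, 2.22, 2.79, 2.79, 3.14, 3.14, 3.14].

## Interface

Orientations are given as a unit quaternion [x, y, z, w].
In Python, from bench import r gives the robot as it stands. The module is installed in compiled form; this text tells all that it offers.
- The arm moves only by the shell command python3 -m jog 'ROWS' [FORCE]. ROWS is JSON, a list of rows, each a list of 5 numbers: the shift along the tool's x, y, z in cm, then the turn about the tool's z in rad, then the closure, from 0 (fully open) to 1 (shut). A call has exactly 10 rows; each row shifts and turns the pose as measured when the row begins, along the tool's axes as they then stand; what a row does not reach is not made up. A row lasts 1/10 s, in which the tool goes at most 50 mm and 8.59 degrees, less where a joint would pass 70% of its speed; a pose out of reach is approached as far as the arm can. A call with a gripper value outside its range is refused whole. The fingers move at their own pace and stop on an object; FORCE is the grip in N (left out, the last holds). Time passes only in rows, so rows that do not move let the fingers close, or fill a call up. It gives the time, the measured TCP pose, the force and the opening at its end, in the units of the state.
- r.read_state(): the state, without advancing time (a new reading comes with each control period).
- r.camera(name): name is "scene" or "side" or "wrist"; returns a dict with "pixels" (400x640x3 uint8, red, green, blue), "fx", "fy", "cx", "cy" (pixels), "k1" (the pictures are not rectified: a ray, as slopes to the right and down, at radius r is drawn at 1 + k1 r^2 times it, then the intrinsics apply), "camera_from_world" (4x4, takes a point from world to camera coordinates). Camera axes: x right, y up, looking along -z (the intrinsics and any distortion apply to the point x, -y, -z); pixel columns grow to the right and rows downward; lengths in m; the calibration is good to about 2 mm. A picture is of the moment at which its call begins. There is no depth.
- r.close_job(): hands the job in, once; it reports no verdict.
The state is a dict: "time": time; "joint_positions": joint angles; "joint_vel": joint speeds; "joint_torque": joint torques, N m; "ee_pos": TCP position; "eef_rot": TCP orientation; "ft_force": force on the tool from outside, world axes, zero at the start; "torque": the same for the moment, N m; "width": finger opening in m.
Only numpy, scipy, OpenCV 4.12 (cv2) and the standard library are available. Lean on these libraries where they do the work, as an engineer would, in place of code of your own. Each camera call takes 0.05 s, during which the arm holds its last target. There are 200 camera calls.

## Task

First push the black grip sleeve fully down onto the stub of the shaker's blue clamp bar. Then stand orange spacers from the rack, upright and square, side by side in the gap between the bar and the aluminium vial block, adding as many as it takes until the bar, pushed by its sleeve towards the block, bears on the spacers instead of running to the end of its travel with the stack still loose. Finish while still gripping the sleeve and pushing firmly (about 10 N on the stack), so that bar, spacers, block and fence stay pressed together; leave the alcohol bottle, the white pot and the mortar alone.

Things in the scene. Friction and masses are not known exactly. Their poses are not given: they have to be found in the camera images.
- platform: Steel shaker platform fixed to the bench, 270 (its x) x 106 (its y), plate 8 thick; origin at the centre of its underside. Its x axis is the clamping direction: clamp bar on the -x side, then the gap, the vial block and the fence on the +x side. Things stand on its plate, 8 above the bench. A low bracket (36 above the bench) closes its -x end.
- clamp_bar (a joint): Travel of the blue clamp bar along the platform's x, m: 0 = fully open (as it starts), 0.055 = end of travel, a hard stop. A return spring pushes it open with about 3 N (open) to 5 N (end of travel), so it springs back if let go. The bar is 24 thick (x) x 86 wide (y), with a 40 wide lug behind it that carries the stub; its top is 48 above the bench. If it reaches about 0.055 the stack is still too thin.
- stub_foot (a point): Foot of the upright steel stub on top of the clamp bar, on the stub's axis, 48 above the bench; moves with the bar. The stub is 14 in diameter, 22 tall, with a chamfered tip; it stands 38 behind (-x) the bar's clamping face.
- bar_face (a point): Middle of the clamp bar's clamping face, at the level of the platform's plate (8 above the bench); moves with the bar. x axis = clamping direction. The open gap from here to the block's near face is 78 to 110 and the bar can close 55 of it.
- vial_block: Loose aluminium block with six white vial caps, 60 (x) x 70 (y) x 38 tall (caps to 44), 0.45 kg; origin at the centre of its underside, axes about parallel to the platform's. It stands on the platform against the fence; its near face is 30 from its origin towards the clamp bar.
- fence: Fixed blue fence on the platform, 12 thick x 96 wide x 36 tall; origin at the foot of its near face, which the block leans on; its place along the platform differs from start to start.
- rack: Fixed wooden rack for the spacers, 190 (its x) x 74 (its y), on the bench; origin at the centre of its underside. Four slots across it, 42 apart along its x; the slot floors are 10 and the ridges 20 above the bench, so spacers stand 10 above the bench with their tops at 90.
- spacer0: Orange plastic spacer plate with a black band, 20 thick (its x) x 50 wide (its y) x 80 tall (its z), 0.10 kg; origin at the centre of its underside. All four are alike; they start standing upright in the slots of the rack.
- spacer1: Orange plastic spacer plate with a black band, 20 thick (its x) x 50 wide (its y) x 80 tall (its z), 0.10 kg; origin at the centre of its underside. All four are alike; they start standing upright in the slots of the rack.
- spacer2: Orange plastic spacer plate with a black band, 20 thick (its x) x 50 wide (its y) x 80 tall (its z), 0.10 kg; origin at the centre of its underside. All four are alike; they start standing upright in the slots of the rack.
- spacer3: Orange plastic spacer plate with a black band, 20 thick (its x) x 50 wide (its y) x 80 tall (its z), 0.10 kg; origin at the centre of its underside. All four are alike; they start standing upright in the slots of the rack.
- sleeve: Black plastic grip sleeve (a tube), 30 outer and 17 inner diameter, 45 tall, open at both ends, 0.06 kg; origin at the centre of its underside, z along its axis. Starts standing on the bench just past the rack's +x end (clear of it by 30 to 60). Seated on the stub, its underside rests on the bar's top.
- balance: Bystander: grey laboratory balance with a round steel pan, fixed, 170 x 170 x 48; origin at the centre of its underside. It and the rack may trade sides.
- alcohol: Bystander: clear bottle with green cap, 70 diameter, 200 tall; origin at the centre of its underside.
- pot: Bystander: white lidded pot, 64 diameter, 90 tall; origin at the centre of its underside.
- mortar: Bystander: white ceramic mortar bowl, 100 diameter, 55 tall; origin at the centre of its underside.
Things that resemble listed ones, but are neither listed nor needed, are in the scene too. What is shaped like the spacer2 but green or pink is not meant.

How it is judged:
By the outcome, as a careful person would: the job done as asked, in the order asked, and still so for the second after the job is handed in, while the arm keeps its last pose, push and grip.
It also fails if it takes over 72 s, if anything falls off the work surface, if the arm or the gripper's body presses on something with over 40 N, if the wrist force passes 120 N, or if a joint passes its speed limit or range.

## Working session

There is one attempt and no reset: what is moved stays moved. The work goes in short steps, Python scripts to look and compute and a shell command to move; the robot and the scene stay as the last step left them, time stands still between calls to the robot, and variables do not carry over. Pictures are saved under pics/ and viewed, about 8 in all and at most 12, crops included, and the job is handed in when it is done.

```bash
mkdir -p pics
python3 - <<'E'
from bench import r
import cv2, json, numpy as np
print(r.read_state(), r.tip_extent)
for n in ["scene","side"]:
    c=r.camera(n); cv2.imwrite(f"pics/{n}0.png",c["pixels"][:,:,::-1])
    print(n,{k:(np.round(v,4).tolist() if k!="pixels" else None) for k,v in c.items()})
E
```

```text
{'time': 0.0, 'joint_positions': array([ 1.2734021 ,  0.33288915, -0.06469851,  1.46098625,  0.02161162,
        1.34989295, -0.08851766]), 'joint_vel': array([-0.00111064, -0.00085645,  0.00023591,  0.00062551, -0.00049928,
        0.00012311, -0.00033738]), 'joint_torque': array([-3.81172176e-04, -6.23265409e+01,  2.45442870e-02, -3.89906073e+01,
       -6.13361411e-02,  3.97130591e-02,  1.34114107e-04]), 'ee_pos': array([ 0.16948164, -0.60119312,  0.24372168]), 'eef_rot': array([ 9.90575213e-01,  1.36967877e-01, -1.41602576e-04, -7.26194112e-04]), 'ft_force': array([ 0.01597631, -0.20583611,  0.1873275 ]), 'torque': array([ 0.02867751, -0.03302649,  0.03961612]), 'width': 0.08711772216072272} 0.022
scene {'pixels': None, 'fx': 397.5346, 'fy': 397.5346, 'cx': 326.2899, 'cy': 201.2099, 'k1': -0.0705, 'camera_from_world': [[0.8576, 0.5143, -0.0029, -0.4803], [-0.4324, 0.724, 0.5374, 0.1829], [0.2785, -0.4596, 0.8433, -1.2199], [0.0, 0.0, 0.0, 1.0]]}
side {'pixels': None, 'fx': 376.899, 'fy': 376.899, 'cx': 316.5029, 'cy': 198.5922, 'k1': -0.0318, 'camera_from_world': [[-0.7003, -0.7138, -0.0081, 0.4074], [0.3868, -0.389, 0.8361, -0.2578], [-0.6, 0.5824, 0.5485, -0.9399], [0.0, 0.0, 0.0, 1.0]]}
```

View pics/scene0.png

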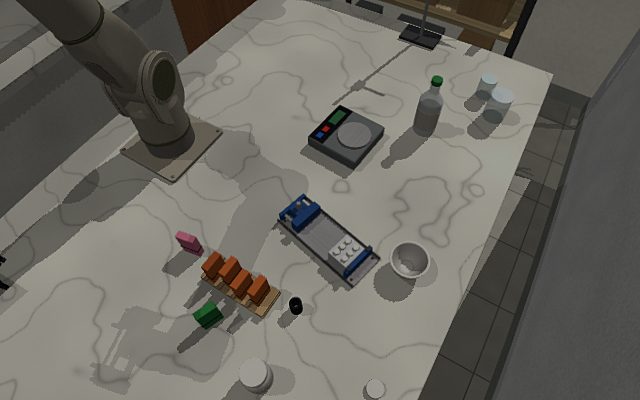

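View pics/side0.png

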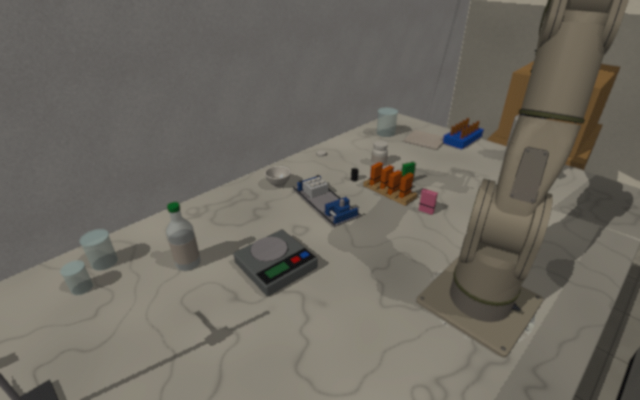

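The scene view shows the bar at about (300,212), the block at (345,248), the fence at (358,262), the orange spacers at (212–260,265–292) and the sleeve at (296,306). The rack runs from (205,275) to (275,308). Next I'll crop in close and cast rays.

```bash
cat > h.py <<'E'
from bench import r
import cv2, numpy as np
from scipy.spatial.transform import Rotation as R
def cam(n): return r.camera(n)
def rays(c,uv):
    K=np.array([[c["fx"],0,c["cx"]],[0,c["fy"],c["cy"]],[0,0,1]])
    p=cv2.undistortPoints(np.array(uv,float).reshape(-1,1,2),K,np.array([c["k1"],0,0,0,0.]))[:,0]
    T=c["camera_from_world"]; d=np.c_[p[:,0],-p[:,1],-np.ones(len(p))]@T[:3,:3]
    return -T[:3,:3].T@T[:3,3], d
def onz(c,uv,z):
    o,d=rays(c,uv); return o+d*((z-o[2])/d[:,2])[:,None]
def proj(c,P):
    T=c["camera_from_world"]; q=np.atleast_2d(P)@T[:3,:3].T+T[:3,3]
    K=np.array([[c["fx"],0,c["cx"]],[0,c["fy"],c["cy"]],[0,0,1]])
    return cv2.projectPoints(np.c_[q[:,0],-q[:,1],-q[:,2]].reshape(-1,1,3),np.zeros(3),np.zeros(3),K,np.array([c["k1"],0,0,0,0.]))[0][:,0]
def tool(dw):  # world shift -> tool axes, cm
    s=r.read_state(); return np.round(R.from_quat(s["eef_rot"]).inv().apply(dw)*100,2)
def show(c,name,box,k):
    x0,y0,x1,y1=box; im=c["pixels"][y0:y1,x0:x1,::-1]
    cv2.imwrite("pics/"+name,cv2.resize(im,None,fx=k,fy=k,interpolation=cv2.INTER_CUBIC))
def blobs(c,lo,hi,amin=30):
    m=cv2.inRange(cv2.cvtColor(c["pixels"],cv2.COLOR_RGB2HSV),np.array(lo),np.array(hi))
    n,l,s,ce=cv2.connectedComponentsWithStats(m)
    return [(s[i].tolist(),ce[i].round(1).tolist()) for i in range(1,n) if s[i,4]>=amin], m
E
python3 - <<'E'
from h import *
c=cam("scene"); show(c,"s1.png",(170,180,435,330),3)
print(blobs(c,(3,120,60),(15,255,255))[0]); print(blobs(c,(100,120,40),(125,255,255))[0])
b=blobs(c,(0,0,0),(179,255,45),20)[0]; print([x for x in b if 250<x[1][0]<350 and x[1][1]>250])
for n,uv,z in [("sleeve top",(296,301),.045),("stub tip",(294,203),.07),("fence",(358,262),.04),("block",(346,248),.04),("rack0",(204,277),.02),("rack1",(278,303),.02)]: print(n,onz(c,[uv],z).round(3))
E
```

```text
[([201, 251, 40, 32, 603], [220.8, 266.6]), ([229, 269, 24, 27, 311], [240.3, 281.5]), ([247, 275, 22, 28, 305], [257.0, 287.9])]
[([315, 132, 9, 6, 36], [319.2, 134.4]), ([279, 194, 41, 33, 466], [300.5, 210.9]), ([349, 249, 20, 21, 120], [358.4, 258.7])]
[([249, 286, 21, 18, 34], [260.6, 295.6]), ([289, 298, 14, 17, 178], [295.5, 305.7])]
sleeve top [[ 0.618 -0.231  0.045]]
stub tip [[ 0.479 -0.025  0.07 ]]
fence [[ 0.693 -0.072  0.04 ]]
block [[ 0.649 -0.054  0.04 ]]
rack0 [[ 0.387 -0.292  0.02 ]]
rack1 [[ 0.579 -0.251  0.02 ]]
```

View pics/s1.png

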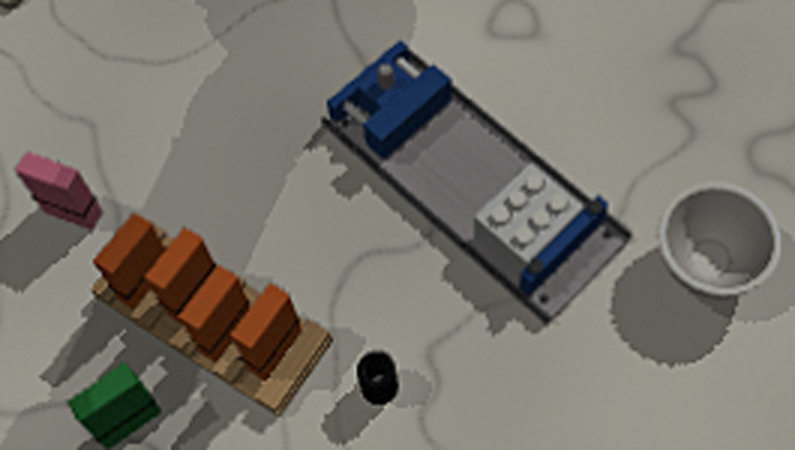

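The crop shows the platform's long edge running from (323,122) to (548,322), the stub tip at (385,70), the sleeve's hole at (378,370), and the four spacer tops from (133,230) to (270,310). The bar's front face and the block's near face are both visible.

Run:
```python
from h import *
c=cam("scene")
q=lambda u,v,z: onz(c,[(170+u/3,180+v/3)],z)[0]
a,b=q(323,122,.004),q(548,322,.008); print("plat edge",a.round(3),b.round(3),np.degrees(np.arctan2(*(b-a)[1::-1])))
a2,b2=q(460,92,.008),q(630,235,.008); print("edge2",a2.round(3),b2.round(3),np.degrees(np.arctan2(*(b2-a2)[1::-1])))
ra,rb=q(95,288,.02),q(278,410,.02); print("rack",ra.round(3),rb.round(3),np.degrees(np.arctan2(*(rb-ra)[1::-1])))
print("sleeve",q(378,370,.045).round(3),"stub",q(385,68,.07).round(3))
print("barfront top",q(390,140,.048).round(3),q(450,80,.048).round(3),"block near top",q(477,215,.046).round(3),q(532,167,.046).round(3))
s=r.read_state(); print(R.from_quat(s["eef_rot"]).as_matrix().round(3))
w=cam("wrist"); print(w["fx"],w["cx"],w["cy"],w["k1"]); T=w["camera_from_world"]; print("cam pos in tool",R.from_quat(s["eef_rot"]).inv().apply(-T[:3,:3].T@T[:3,3]-s["ee_pos"]).round(4)); print((T[:3,:3]@R.from_quat(s["eef_rot"]).as_matrix()).round(3))
print("to sleeve", tool(q(378,370,.045)-s["ee_pos"]))
```

```text
plat edge [ 0.445 -0.062  0.004] [ 0.709 -0.123  0.008] -13.171916237465698
edge2 [0.535 0.026 0.008] [ 0.731 -0.021  0.008] -13.500837664114238
rack [ 0.38  -0.293  0.02 ] [ 0.567 -0.296  0.02 ] -1.109003320731617
sleeve [ 0.621 -0.236  0.045] stub [ 0.488 -0.018  0.07 ]
barfront top [ 0.522 -0.065  0.048] [0.534 0.011 0.048] block near top [ 0.62  -0.087  0.046] [ 0.637 -0.025  0.046]
[[ 0.962  0.271 -0.   ]
 [ 0.271 -0.962  0.001]
 [-0.    -0.001 -1.   ]]
327.771534730138 315.90239832529136 203.6003116651192 -0.037611872666575716
cam pos in tool [ 0.066   0.0014 -0.1398]
[[-0.001  1.    -0.   ]
 [ 0.97   0.001  0.243]
 [ 0.243  0.    -0.97 ]]
to sleeve [ 53.41 -22.89  19.92]
```

```bash
python3 -m jog '[[4.5,-1.9,0,0.127,0],[4.2,-2.5,0,0.127,0],[3.9,-3.0,0,0.127,0],[3.5,-3.5,0,0.127,0],[3.0,-3.9,0,0,0],[3.0,-3.9,0,0,0],[3.0,-3.9,0,0,0],[3.0,-3.9,0,0,0],[3.0,-3.9,0,0,0],[3.0,-3.9,0,0,0]]'
python3 - <<'E'
from h import *
s=r.read_state(); M=R.from_quat(s["eef_rot"]).as_matrix(); print(s["ee_pos"],np.degrees(np.arctan2(M[1,0],M[0,0])),M[:,2].round(3))
print(tool(np.array([.621,-.236,.20])-s["ee_pos"]))
E
```

```text
time: 1.25
ee_pos: [0.5564, -0.2976, 0.2423]
eef_rot: [0.991, -0.133, -0.001, 0.001]
ft_force: [0.7, -0.4, -0.9]
width: 0.0872
[ 0.55640986 -0.29764795  0.24227013] -15.327819468615232 [-0.003 -0.002 -1.   ]
[ 4.61 -7.66  4.19]
```

```bash
python3 -m jog '[[2.3,-3.8,2,0,0],[2.3,-3.8,2,0,0],[0,0,0,0,0],[0,0,0,0,0],[0,0,0,0,0],[0,0,0,0,0],[0,0,0,0,0],[0,0,0,0,0],[0,0,0,0,0],[0,0,0,0,0]]' 30
python3 - <<'E'
from h import *
s=r.read_state(); print(s["ee_pos"])
w=cam("wrist"); cv2.imwrite("pics/w1.png",w["pixels"][:,:,::-1])
b,m=blobs(w,(0,0,0),(179,255,50),200); print(b)
E
```

```text
time: 2.25
ee_pos: [0.6255, -0.2311, 0.2019]
eef_rot: [0.991, -0.132, 0.0, 0.0]
ft_force: [0.1, 0.8, -0.0]
width: 0.0874
[ 0.62551389 -0.23105891  0.20193722]
[([0, 140, 640, 260, 84582], [315.5, 323.9]), ([310, 179, 29, 35, 688], [323.8, 196.8])]
```

View pics/w1.png

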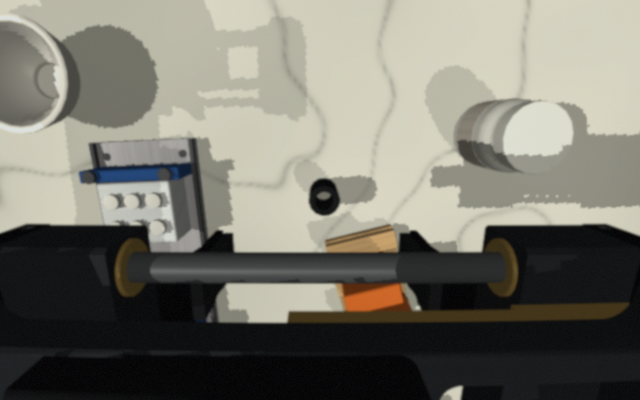

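The wrist view shows the sleeve's ring centred at about (324,197), the fence along (80,175)–(190,170), the rack end at (360,240), and the pot at (520,135), well clear.

Run:
```python
from h import *
s=r.read_state(); w=cam("wrist")
p=onz(w,[(324,197)],.045)[0]; print(p); 
f=onz(w,[(100,179),(190,174)],.036); d=f[1]-f[0]; print("fence dir",np.degrees(np.arctan2(d[1],d[0])))
e=onz(w,[(205,228),(186,145)],.008);d=e[1]-e[0];print("edge dir",np.degrees(np.arctan2(d[1],d[0])),e)
M=R.from_quat(s["eef_rot"]).as_matrix();print("tool yaw",np.degrees(np.arctan2(M[1,0],M[0,0])))
print("to sleeve, tcp z .025", tool(np.array([p[0],p[1],.025])-s["ee_pos"]))
```

```text
[ 0.62218091 -0.23930001  0.045     ]
fence dir -102.22524820006473
edge dir -7.2228634255531565 [[ 0.61421258 -0.10603178  0.008     ]
 [ 0.70244025 -0.11721329  0.008     ]]
tool yaw -15.111608096700397
to sleeve, tcp z .025 [-0.12  0.87 17.7 ]
```

```bash
python3 -m jog '[[-0.1,0.9,4.0,0,0],[0,0,4.0,0,0],[0,0,4.0,0,0],[0,0,3.0,0,0],[0,0,1.5,0,0],[0,0,0.5,0,0],[0,0,0,0,1],[0,0,0,0,1],[0,0,0,0,1],[0,0,0,0,1]]' 30
```

```text
time: 3.35
ee_pos: [0.6273, -0.2409, 0.0339]
eef_rot: [0.991, -0.131, 0.006, 0.002]
ft_force: [-0.5, -0.4, 0.5]
width: 0.0629
```

```bash
python3 -m jog '[[0,0,0,0,1],[0,0,0,0,1],[0,0,-2,0,1],[0,0,-4,0,1],[0,0,-4,0,1],[0,0,-4,0,1],[0,0,-2,0,1],[0,0,0,0,1],[0,0,0,0,1],[0,0,0,0,1]]' 30;python3 - <<'E'
from h import *
s=r.read_state();c=cam("scene")
p=onz(c,[(170+385/3,180+68/3)],.07)[0];print(tool(p-s["ee_pos"]))
E
```

```text
time: 4.35
ee_pos: [0.6249, -0.2399, 0.2006]
eef_rot: [0.991, -0.131, 0.006, 0.002]
ft_force: [-0.5, 0.5, -1.0]
width: 0.0004
[-19.14 -17.85  12.8 ]
```

I lifted before the fingers had closed, because they move at only about 60 mm/s. I'll check the sleeve, reopen and repeat.

```bash
python3 -m jog '[[0,0,0,0,0.3],[0,0,0,0,0.3],[0,0,0,0,0.3],[0,0,0,0,0.3],[0,0,0,0,0.3],[0,0,0,0,0.3],[0,0,0,0,0.3],[0,0,0,0,0.3],[0,0,0,0,0.3],[0,0,0,0,0.3]]' 30;python3 - <<'E'
from h import *
s=r.read_state(); w=cam("wrist")
for b in blobs(w,(0,0,0),(179,255,50),100)[0]: print(b)
b=[x for x in blobs(w,(0,0,0),(179,255,50),300)[0] if 250<x[1][0]<400 and x[1][1]<230]
if b:
  p=onz(w,[b[0][1]],.043)[0]; print(p,tool(p-s["ee_pos"]))
cv2.imwrite("pics/w2.png",w["pixels"][:,:,::-1])
E
```

```text
time: 5.4
ee_pos: [0.6233, -0.2395, 0.1961]
eef_rot: [0.991, -0.131, 0.003, 0.001]
ft_force: [-0.6, 0.3, 0.2]
width: 0.0601
([0, 142, 640, 258, 89476], [315.1, 321.8])
([301, 182, 29, 35, 711], [314.9, 199.3])
[ 0.62181031 -0.23946579  0.043     ] [-0.25  0.03 15.31]
```

```bash
python3 -m jog '[[-0.2,0,4.5,0,0.3],[0,0,4.5,0,0.3],[0,0,4.0,0,0.3],[0,0,2.5,0,0.3],[0,0,0.8,0,0.3],[0,0,0,0,1],[0,0,0,0,1],[0,0,0,0,1],[0,0,0,0,1],[0,0,0,0,1]]' 30; python3 -m jog '[[0,0,0,0,1],[0,0,0,0,1],[0,0,0,0,1],[0,0,0,0,1],[0,0,0,0,1],[0,0,-4,0,1],[0,0,-4,0,1],[0,0,-4,0,1],[0,0,0,0,1],[0,0,0,0,1]]' 30;python3 - <<'E'
from h import *
s=r.read_state();c=cam("scene");M=R.from_quat(s["eef_rot"]).as_matrix();print(M.round(3))
p=onz(c,[(170+385/3,180+68/3)],.07)[0];print(p,tool(p-s["ee_pos"]))
E
```

```text
time: 6.45
ee_pos: [0.6275, -0.2411, 0.0362]
eef_rot: [0.991, -0.131, 0.01, 0.002]
ft_force: [-1.1, -0.8, 0.2]
width: 0.0293
time: 7.45
ee_pos: [0.6243, -0.24, 0.1597]
eef_rot: [0.991, -0.131, 0.008, 0.002]
ft_force: [-0.5, -0.2, -2.1]
width: 0.0279
[[ 0.965 -0.26   0.016]
 [-0.26  -0.966 -0.006]
 [ 0.017  0.002 -1.   ]]
[ 0.48793474 -0.01834823  0.07      ] [-19.1  -17.87   8.59]
```

```bash
python3 -m jog '[[-3.5,-3.0,0,0,1],[-3.5,-3.0,0,0,1],[-3.5,-3.0,0,0,1],[-3.5,-3.0,0,0,1],[-3.5,-3.0,0,0,1],[-3.5,-3.0,0,0,1],[0,0,0,0,1],[0,0,0,0,1],[0,0,0,0,1],[0,0,0,0,1]]'
python3 - <<'E'
from h import *
s=r.read_state();w=cam("wrist");cv2.imwrite("pics/w3.png",w["pixels"][:,:,::-1]);print(R.from_quat(s["eef_rot"]).as_matrix().round(3))
E
```

```text
time: 8.5
ee_pos: [0.4585, -0.0053, 0.1452]
eef_rot: [0.991, -0.132, 0.002, 0.003]
ft_force: [0.6, -1.4, 0.5]
width: 0.0285
[[ 0.965 -0.262  0.004]
 [-0.262 -0.965 -0.006]
 [ 0.005  0.005 -1.   ]]
```

View pics/w3.png

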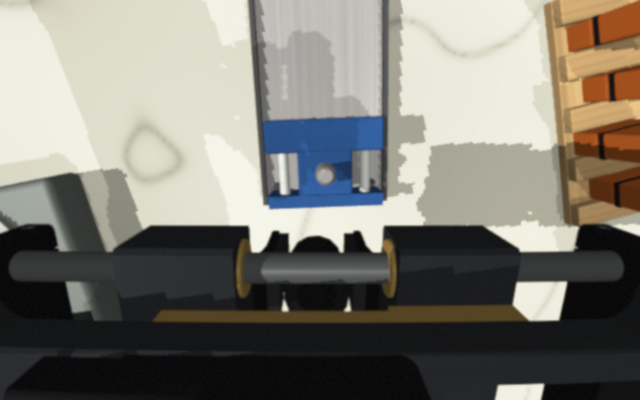

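The wrist view shows the stub tip at (324,173), the bar's front top edge from (264,122) to (383,117), and the front of the held sleeve at rows ≥236 with centre column 316.

Run:
```python
from h import *
s=r.read_state();w=cam("wrist");Q=R.from_quat(s["eef_rot"])
for dx in (-.009,-.006,-.003,0):
  print(dx,"front bottom/top px",[proj(w,Q.apply([dx+.015,0,z])+s["ee_pos"])[0].round(1).tolist() for z in (.036,-.009)],"left/right bottom",[proj(w,Q.apply([dx,y,.036])+s["ee_pos"])[0].round(1).tolist() for y in(-.015,.015)])
p=onz(w,[(324,173)],.07)[0];print("stub",p,"tool",tool(p-s["ee_pos"]))
f=onz(w,[(264,122),(383,117)],.048);d=f[1]-f[0];print("bar face yaw",np.degrees(np.arctan2(d[1],d[0]))+90)
g=onz(w,[(264,153),(383,148)],.048);print("bar face mid",f.mean(0))
e=onz(w,[(385,10),(386,118)],.008);d=e[0]-e[1];print("edge yaw",np.degrees(np.arctan2(d[1],d[0])))
M=Q.as_matrix();print("tool yaw",np.degrees(np.arctan2(M[1,0],M[0,0])))
g=cv2.cvtColor(w["pixels"],cv2.COLOR_RGB2GRAY);print(g[225:245,316]); print(g[245,270:360])
```

```text
-0.009 front bottom/top px [[314.0, 232.3], [313.5, 266.4]] left/right bottom [[288.1, 257.0], [340.1, 257.0]]
-0.006 front bottom/top px [[314.0, 227.3], [313.5, 260.0]] left/right bottom [[288.0, 252.2], [340.2, 252.1]]
-0.003 front bottom/top px [[314.0, 222.2], [313.5, 253.5]] left/right bottom [[287.8, 247.3], [340.3, 247.2]]
0 front bottom/top px [[314.0, 217.1], [313.5, 246.9]] left/right bottom [[287.7, 242.3], [340.4, 242.3]]
stub [ 0.48968347 -0.02092612  0.07      ] tool [3.38 0.65 7.53]
bar face yaw -12.887862600975012
bar face mid [ 0.52316185 -0.03015447  0.048     ]
edge yaw -12.212329809411404
tool yaw -15.229200897399997
[241 241 241 241 241 241 242 242 240 226 164  84  29  13  12  14  16  13
  12  12]
[ 10   5   7   9   8  15  18  17  17  19  17  18  18  19  18  16  20  37
  97 170 221 237 239 229 199 143  81  34  13  10  11  11  13  13  10  12
  11  14  12  11   8  10  12   7  10  12  12  15  13  10  13  10  13  13
  13  13  12  14  11  12  13  12  13  26  55 105 160 207 231 239 240 235
 214 155  84  32  17  18  17  18  20  16  18  18  19  17  14  13  13   9]
```

```bash
python3 -m jog '[[0,0,0,-0.044,1],[2.4,0.4,0,0,1],[2.1,0.4,0,0,1],[0,0,1,0,1],[0,0,1,0,1],[0,0,0.4,0,1],[0,0,0,0,1],[0,0,0,0,1],[0,0,0,0,1],[0,0,0,0,1]]'
python3 - <<'E'
from h import *
s=r.read_state();w=cam("wrist");show(w,"w4.png",(240,100,410,240),4);Q=R.from_quat(s["eef_rot"]);print(Q.as_matrix().round(3))
st=np.array([0.48968,-0.02093,.07]); print(tool(st-s["ee_pos"]), proj(w,st))
print(proj(w,[Q.apply([dx-.0109,dy+.0005,.036])+s["ee_pos"] for dx,dy in ((.015,0),(0,.015),(0,-.015))]))
c=cam("scene");print(proj(c,st))
E
```

```text
time: 9.6
ee_pos: [0.5011, -0.026, 0.1185]
eef_rot: [0.994, -0.112, 0.001, 0.002]
ft_force: [-0.5, -0.3, -0.7]
width: 0.0284
[[ 0.975 -0.223  0.001]
 [-0.223 -0.975 -0.005]
 [ 0.002  0.005 -1.   ]]
[-1.24 -0.26  4.84] [[309.79868636 253.96676743]]
[[314.80937279 235.47784442]
 [340.7702244  259.96651821]
 [288.92121899 260.00530724]]
[[298.35338972 203.69653707]]
```

View pics/w4.png

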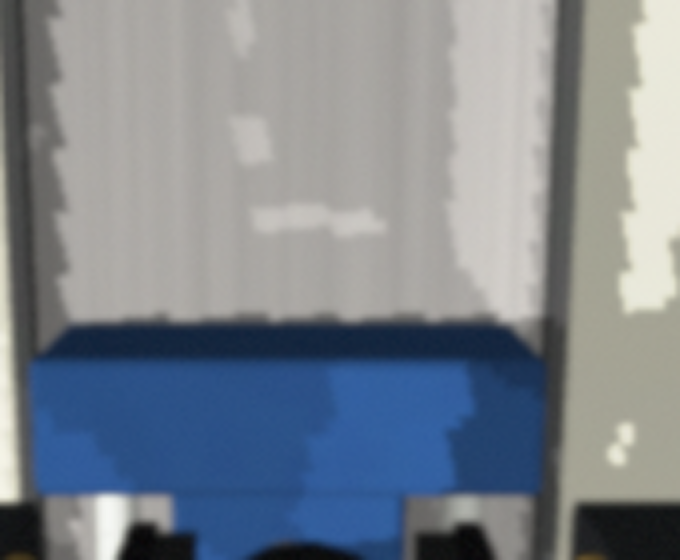

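Run:
```python
from h import *
s=r.read_state();w=cam("wrist")
f=onz(w,[(248,189.5),(376,189.5)],.048);print(f, "face mid tool",tool(f.mean(0)-s["ee_pos"]))
b=onz(w,[(248,223.2),(376,223.2)],.048);print("rear edge tool",tool(b.mean(0)-s["ee_pos"]))
lo=onz(w,[(257,181),(367,181)],.008);print("foot of face tool",tool(lo.mean(0)-s["ee_pos"]))
im=cv2.imread("pics/w3.png");hs=cv2.cvtColor(im,cv2.COLOR_BGR2HSV)[155:195,308:345];m=(hs[...,1]<90);ys,xs=np.nonzero(m)
for row in m.astype(int): print("".join(".#"[v] for v in row))
```

```text
[[ 0.5340404   0.01054712  0.048     ]
 [ 0.51520493 -0.07121829  0.048     ]] face mid tool [ 2.36 -0.14  7.06]
rear edge tool [ 0.05 -0.14  7.05]
foot of face tool [ 2.21 -0.18 11.06]
.....................................
.....................................
.....................................
.....................................
.....................................
.....................................
.....................................
................#....................
............#########................
...........############..............
..........###############............
.........################............
........##################...........
........##################...........
........###################..........
........###################..........
.......####################..........
.......#####################.........
.......#####################.........
.......#####################.........
.......#####################.........
........####################.........
........####################.........
........###################..........
........###################..........
.........#################...........
..........################...........
...........##############............
............############.............
.............#########...............
.....................................
.....................................
.....................................
.....................................
.....................................
.....................................
.....................................
.....................................
.....................................
.....................................
```

```bash
python3 -m jog '[[-0.3,-0.22,0,0,1],[0,0,0,0,1],[0,0,0.5,0,1],[0,0,0.5,0,1],[0,0,0.3,0,1],[0,0,0.3,0,1],[0,0,0.3,0,1],[0,0,0.3,0,1],[0,0,0,0,1],[0,0,0,0,1]]'
python3 - <<'E'
from h import *
s=r.read_state();print(s["ee_pos"],s["ft_force"],s["torque"],tool(np.array([.4877,-.0204,.07])-s["ee_pos"]))
E
```

```text
time: 10.75
ee_pos: [0.4984, -0.0231, 0.0941]
eef_rot: [0.994, -0.112, 0.001, 0.002]
ft_force: [0.4, -0.4, -0.2]
width: 0.028
[ 0.49838018 -0.02310262  0.09414467] [ 0.37075851 -0.44671994 -0.15683113] [ 0.06678366 -0.02033009  0.02251251] [-1.11 -0.04  2.41]
```

```bash
python3 -m jog '[[0,0,0.3,0,1],[0,0,0.3,0,1],[0,0,0.3,0,1],[0,0,0.2,0,1],[0,0,0.2,0,1],[0,0,0.2,0,1],[0,0,0.2,0,1],[0,0,0,0,1],[0,0,0,0,1],[0,0,0,0,1]]'
python3 - <<'E'
from h import *
s=r.read_state();print(s["ee_pos"],s["ft_force"])
w=cam("wrist");c=cam("scene")
a=w["pixels"][90:240,230:410];b=c["pixels"][185:235,270:330]
im=np.hstack([cv2.resize(a,None,fx=2,fy=2),cv2.resize(b,(360,300),interpolation=cv2.INTER_CUBIC)])
cv2.imwrite("pics/s5.png",im[:,:,::-1])
E
```

```text
time: 11.75
ee_pos: [0.5039, -0.0243, 0.0838]
eef_rot: [0.994, -0.113, 0.006, 0.004]
ft_force: [-2.8, 0.0, 4.2]
width: 0.028
[ 0.50387797 -0.02431133  0.0838199 ] [-2.8015563   0.01085365  4.15063579]
```

View pics/s5.png

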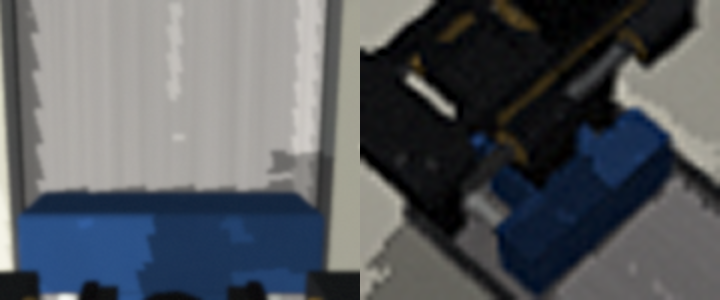

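```bash
python3 -m jog '[[-0.4,0,0.4,0,1],[-0.2,0,0.4,0,1],[0,0,0.4,0,1],[0,0,0.4,0,1],[0,0,0,0,0.4],[0,0,0,0,0.4],[0,0,0,0,0.4],[0,0,0,0,0.4],[0,0,0,0,0.4],[0,0,0,0,0.4]]'; python3 -m jog '[[0,0,-4,0,0.4],[0,0,-4,0,0.4],[0,0,-4,0,0.4],[-1,1,0,0,0.3],[-3,4,0,0,0.3],[-3,4,0,0,0.3],[0,0,0,0,0.3],[0,0,0,0,0.3],[0,0,0,0,0.3],[0,0,0,0,0.3]]'
python3 - <<'E'
from h import *
s=r.read_state();print(s["ee_pos"])
w=cam("wrist");cv2.imwrite("pics/w6.png",w["pixels"][:,:,::-1])
E
```

```text
time: 12.85
ee_pos: [0.5149, -0.0266, 0.0835]
eef_rot: [0.993, -0.114, 0.025, 0.005]
ft_force: [0.7, 0.3, -0.2]
width: 0.0513
time: 13.85
ee_pos: [0.4162, -0.0975, 0.2018]
eef_rot: [0.993, -0.112, 0.023, 0.004]
ft_force: [-1.3, 0.2, -0.2]
width: 0.0611
[ 0.41624491 -0.097507    0.20183522]
```

View pics/w6.png

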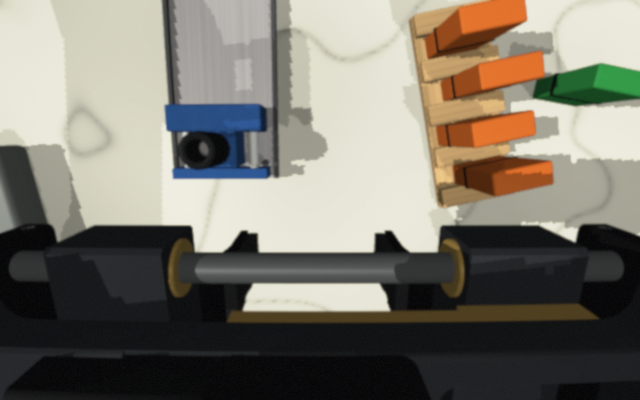

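The picture shows the sleeve standing on the stub, with its hole at (205,148). The rack's long edge runs (412,18)–(440,205), with four spacers and the green decoy at about (590,85).

Run:
```python
from h import *
s=r.read_state();w=cam("wrist");c=cam("scene");Q=R.from_quat(s["eef_rot"]);print("toolz",Q.as_matrix()[:,2].round(3))
o,d=rays(w,[(205,148)]);
for z in (.083,.088,.093,.098,.105): print(z,(o+d[0]*(z-o[2])/d[0,2]).round(4))
e=onz(w,[(412,18),(440,205)],.02);v=e[0]-e[1];print("rack edge",e.round(4),np.linalg.norm(v),np.degrees(np.arctan2(v[1],v[0])))
u=v/np.linalg.norm(v);n=np.array([u[1],-u[0],0]);ctr=e.mean(0)+n*.037;print("rack ctr",ctr.round(4))
for k in (-63,-21,21,63):
  p=ctr+u*k/1000; p[2]=.09; print(k,p.round(4),"top px wrist",proj(w,p).round(0),"scene",proj(c,p).round(1))
q=lambda a,b,z: onz(c,[(170+a/3,180+b/3)],z)[0].round(4)
print("scene block near top",q(477,215,.038),q(532,167,.038)); print("green base",onz(w,[(537,92)],0))
b,m=blobs(c,(3,120,110),(15,255,255),20);print(b)
```

```text
toolz [ 0.045 -0.014 -0.999]
0.083 [ 0.4867 -0.0253  0.083 ]
0.088 [ 0.4865 -0.0269  0.088 ]
0.093 [ 0.4862 -0.0286  0.093 ]
0.098 [ 0.486  -0.0302  0.098 ]
0.105 [ 0.4857 -0.0325  0.105 ]
rack edge [[ 0.5611 -0.2233  0.02  ]
 [ 0.3812 -0.2208  0.02  ]] 0.17984809050897285 -0.8034775646643432
rack ctr [ 0.4706 -0.2591  0.02  ]
-63 [ 0.4076 -0.2582  0.09  ] top px wrist [[514. 181.]] scene [[212.1 258.3]]
-21 [ 0.4496 -0.2588  0.09  ] top px wrist [[508. 128.]] scene [[226.2 267.3]]
21 [ 0.4916 -0.2594  0.09  ] top px wrist [[502.  71.]] scene [[240.7 276.5]]
63 [ 0.5336 -0.26    0.09  ] top px wrist [[496.  12.]] scene [[255.6 285.9]]
scene block near top [ 0.618  -0.0833  0.038 ] [ 0.635  -0.0216  0.038 ]
green base [[ 0.47006875 -0.34489105  0.        ]]
[([204, 257, 14, 14, 51], [210.2, 264.1]), ([219, 256, 18, 20, 158], [227.6, 265.5]), ([229, 269, 20, 20, 171], [238.8, 278.5]), ([247, 275, 19, 21, 175], [256.2, 284.6])]
```

Run:
```python
from h import *
im=cv2.imread("pics/w6.png");hs=cv2.cvtColor(im,cv2.COLOR_BGR2HSV)
m=cv2.inRange(hs,np.array((100,130,50)),np.array((125,255,255)))
for y in range(98,182,6): 
  x=np.nonzero(m[y,150:290])[0]; print(y,(x.min()+150,x.max()+150) if len(x) else None)
g=cv2.inRange(hs,np.array((0,0,0)),np.array((179,255,55)));
n,l,st,ce=cv2.connectedComponentsWithStats(g[120:176,170:240]);print(st,ce)
w=cam("wrist");s=r.read_state()
# bar top corners
f=onz(w,[(166,106),(263,106)],.048);b=onz(w,[(168,130),(265,130)],.048)
print(f.round(4),b.round(4),np.linalg.norm(f[0]-f[1]))
x=np.array([.975,-.223,0]);print("stub from bar face",(f.mean(0)-.038*x).round(4),"from rear", (b.mean(0)-.014*x).round(4))
for z in (.048,.07,.093): print(z,proj(w,[.486,-.0215,z]))
```

```text
98 None
104 (np.int64(172), np.int64(174))
110 (np.int64(166), np.int64(264))
116 (np.int64(167), np.int64(264))
122 (np.int64(167), np.int64(264))
128 (np.int64(168), np.int64(264))
134 (np.int64(221), np.int64(242))
140 (np.int64(227), np.int64(242))
146 (np.int64(229), np.int64(242))
152 (np.int64(229), np.int64(242))
158 (np.int64(227), np.int64(243))
164 (np.int64(218), np.int64(239))
170 (np.int64(174), np.int64(268))
176 (np.int64(174), np.int64(266))
[[   0    0   70   56 2454]
 [   6   12   54   37 1465]
 [   5   15    1    1    1]] [[35.61124694 26.25020375]
 [32.65870307 29.60204778]
 [ 5.         15.        ]]
[[ 0.5313  0.0095  0.048 ]
 [ 0.5116 -0.0737  0.048 ]] [[ 0.5111  0.014   0.048 ]
 [ 0.4913 -0.0702  0.048 ]] 0.08552191496327403
stub from bar face [ 0.4844 -0.0236  0.048 ] from rear [ 0.4875 -0.025   0.048 ]
0.048 [[213.9042046  148.51775661]]
0.07 [[205.94180608 149.36274428]]
0.093 [[196.15737932 150.40533907]]
```

```bash
python3 -m jog '[[1.7,-2.9,0,0,1],[1.7,-2.9,0,0,1],[1.7,-2.9,0,0,1],[0,0,2,0,1],[0,0,2,0,1],[0,0,2,0,1],[0,0,0.5,0,1],[0,0,0,0,1],[0,0,0,0,1],[0,0,0,0,1]]'
python3 - <<'E'
from h import *
s=r.read_state();print(s["ee_pos"],R.from_quat(s["eef_rot"]).as_matrix()[:,2].round(3)); t=s["ee_pos"]+R.from_quat(s["eef_rot"]).apply([0,0,.022]);print("tip",t,tool(np.array([.486,-.0235,.1])-t))
E
```

```text
time: 15.05
ee_pos: [0.4941, -0.019, 0.1385]
eef_rot: [0.994, -0.111, 0.025, 0.003]
ft_force: [0.7, 0.0, -1.0]
width: 0.0011
[ 0.49406478 -0.01896201  0.1384703 ] [ 0.048 -0.011 -0.999]
tip [ 0.49512455 -0.01919568  0.11649708] [-0.88  0.62  1.61]
```

```bash
python3 -m jog '[[-0.9,0.6,0,0,1],[0,0,0.5,0,1],[0,0,0.5,0,1],[0,0,0.3,0,1],[0,0,0.3,0,1],[0,0,0.3,0,1],[0,0,0.3,0,1],[0,0,0.3,0,1],[0,0,0.3,0,1],[0,0,0.3,0,1]]'
python3 - <<'E'
from h import *
s=r.read_state();print(s["ee_pos"],s["ft_force"],R.from_quat(s["eef_rot"]).as_matrix()[:,2].round(3)); t=s["ee_pos"]+R.from_quat(s["eef_rot"]).apply([0,0,.022]);print("tip",t)
E
```

```text
time: 16.05
ee_pos: [0.4928, -0.0256, 0.1149]
eef_rot: [0.993, -0.112, 0.034, 0.004]
ft_force: [-5.4, -2.0, 26.3]
width: 0.001
[ 0.49275841 -0.02563088  0.11489429] [-5.44179813 -1.9978407  26.31974542] [ 0.067 -0.016 -0.998]
tip [ 0.49422491 -0.02597617  0.09294593]
```

The closed fingertips stopped at z = 0.0929 under 26 N. A seated sleeve top would be at 0.093, so the sleeve is fully down. Now the spacers.

```bash
python3 -m jog '[[0,0,-4,0,0.2],[0,0,-4,0,0.2],[1.8,4.4,0,0,0.2],[1.8,4.4,0,0,0.2],[1.8,4.4,0,0,0.2],[1.8,4.4,0,0,0.2],[1.8,4.4,0,0,0.2],[0,0,0,-0.105,0.2],[0,0,0,-0.105,0.2],[0,0,0,0,0.2]]'
python3 - <<'E'
from h import *
s=r.read_state();M=R.from_quat(s["eef_rot"]).as_matrix();print(s["ee_pos"],M[:,2].round(3),np.degrees(np.arctan2(M[1,0],M[0,0]))); print(tool(np.array([.5336,-.26,.20])-s["ee_pos"]))
w=cam("wrist");cv2.imwrite("pics/w7.png",w["pixels"][:,:,::-1])
print(blobs(w,(3,120,110),(15,255,255),100)[0]);p=np.array([.5336,-.26,.09]);print([proj(w,p+[a,b,0]).round(0).tolist() for a in(-.01,.01) for b in (-.025,.025)])
E
```

```text
time: 17.05
ee_pos: [0.5298, -0.2688, 0.205]
eef_rot: [0.999, -0.002, 0.036, 0.009]
ft_force: [-0.8, 0.3, -0.6]
width: 0.0671
[ 0.52977548 -0.26878243  0.20497585] [ 0.071 -0.019 -0.997] -0.22680588225203088
[ 0.34 -0.89  0.51]
[([269, 194, 63, 31, 1540], [299.8, 211.8]), ([280, 236, 60, 17, 196], [306.3, 250.0]), ([269, 296, 60, 16, 872], [297.7, 304.0])]
[[[332.0, 224.0]], [[270.0, 225.0]], [[332.0, 200.0]], [[269.0, 200.0]]]
```

View pics/w7.png

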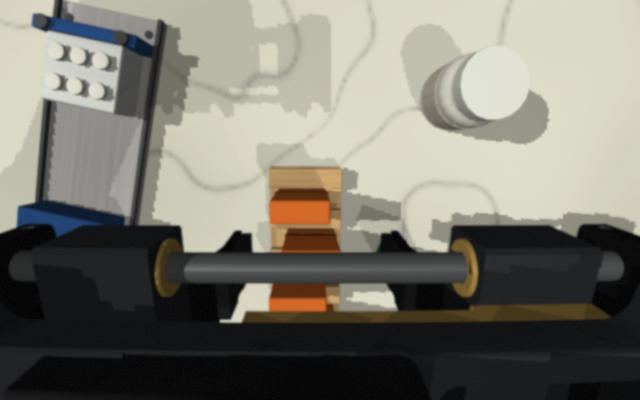

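The picture shows the target spacer top at cols 270–331, rows 200–225, which matches the prediction to a pixel. The jaws straddle it.

```bash
python3 -m jog '[[0.3,-0.9,0.5,0,0.2],[-0.28,0,4,0,0.2],[-0.28,0,4,0,0.2],[-0.2,0,3,0,0.2],[-0.1,0,1.5,0,0.2],[0,0,0,0,0.2],[0,0,0,0,1],[0,0,0,0,1],[0,0,0,0,1],[0,0,0,0,1]]' 30; python3 -m jog '[[0,0,0,0,1],[0,0,0,0,1],[0,0,0,0,1],[0,0,0,0,1],[0,0,-1,0,1],[0,0,-3,0,1],[0,0,-4,0,1],[0,0,0,0,1],[0,0,0,0,1],[0,0,0,0,1]]'
python3 - <<'E'
from h import *
s=r.read_state();M=R.from_quat(s["eef_rot"]).as_matrix();print(s["ee_pos"],M[:,2].round(3),np.degrees(np.arctan2(M[1,0],M[0,0])))
E
```

```text
time: 18.1
ee_pos: [0.5391, -0.2519, 0.0736]
eef_rot: [0.999, -0.008, 0.04, 0.009]
ft_force: [0.6, 0.5, -0.9]
width: 0.0496
time: 19.1
ee_pos: [0.5325, -0.2505, 0.1595]
eef_rot: [0.999, -0.008, 0.04, 0.009]
ft_force: [0.4, 0.1, -1.0]
width: 0.0497
[ 0.53254163 -0.25050713  0.15946423] [ 0.081 -0.019 -0.997] -0.8844274484222523
```

```bash
python3 -m jog '[[0,0,0,0.105,1],[0,0,0,0.105,1],[0.8,-4.3,0,0,1],[0.8,-4.3,0,0,1],[0.8,-4.3,0,0,1],[0.8,-4.3,0,0,1],[0.8,-4.3,0,0,1],[0,0,0,0,1],[0,0,0,0,1],[0,0,0,0,1]]'
python3 - <<'E'
from h import *
s=r.read_state();M=R.from_quat(s["eef_rot"]).as_matrix();print(s["ee_pos"],M[:,2].round(3),np.degrees(np.arctan2(M[1,0],M[0,0])))
w=cam("wrist");cv2.imwrite("pics/w8.png",w["pixels"][:,:,::-1]); print(tool(np.array([.6178,-.0515,.0716])-s["ee_pos"]))
E
```

```text
time: 20.1
ee_pos: [0.6198, -0.044, 0.1525]
eef_rot: [0.992, -0.119, 0.034, 0.004]
ft_force: [0.2, -0.3, -0.6]
width: 0.0497
[ 0.61978904 -0.04402344  0.15248843] [ 0.066 -0.015 -0.998] -13.677673315047349
[-0.56  0.78  8.07]
```

View pics/w8.png

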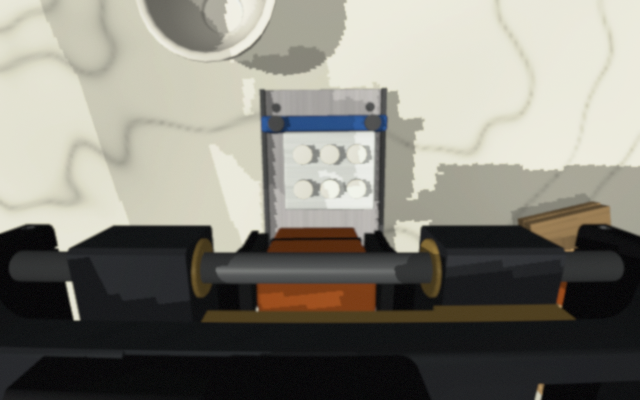

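The wrist view shows the block's top at rows 134–208, cols 284–373, the fence at row about 125, and the held spacer's lower front edge at row about 229.

Run:
```python
from h import *
w=cam("wrist");s=r.read_state();g=cv2.cvtColor(w["pixels"],cv2.COLOR_RGB2GRAY).astype(int)
print(g[196:236,350]); print(g[196:236,300]); print(g[205,275:382])
zb=s["ee_pos"][2]-.0636
e=onz(w,[(284,208),(373,208)],.038);print("block near edge",e.round(4),np.linalg.norm(e[0]-e[1]),"yaw",np.degrees(np.arctan2(*(e[1]-e[0])[1::-1]))+90)
f=onz(w,[(284,133),(374,130)],.038);print("block far",f.round(4))
sp=onz(w,[(276,229),(360,229)],zb);print("spacer front bottom",sp.round(4),np.linalg.norm(sp[0]-sp[1]))
p=onz(w,[(263,92),(268,225)],.008);q=onz(w,[(386,92),(384,225)],.008);print("plat edges",p.round(4),q.round(4), [np.degrees(np.arctan2(*(a[0]-a[1])[1::-1])) for a in (p,q)])
print("block mid tool",tool(e.mean(0)-s["ee_pos"]),"spacer front tool",tool(sp.mean(0)-s["ee_pos"]))
b0=np.array([.5246,-.0303,0]);x=np.array([.975,-.222,0]);print("gap",(e.mean(0)-b0)@x, "lateral", (e.mean(0)-b0)@np.array([.222,.975,0]))
```

```text
[237 234 234 236 236 236 236 236 235 235 233 228 214 188 182 184 185 186
 186 185 186 186 186 186 186 186 186 185 185 183 165 118  73  54  51  53
  53  53  52  55]
[222 220 216 213 212 213 211 210 211 209 208 203 192 179 180 182 184 184
 184 185 184 184 185 185 184 185 185 185 185 184 170 135  90  60  53  53
  53  52  54  53]
[180 184 184 182 181 180 181 182 188 202 213 213 212 212 211 211 211 210
 211 211 210 211 210 210 210 209 210 210 209 210 209 210 210 209 209 209
 209 210 209 209 209 208 209 208 209 209 209 209 209 213 222 229 232 233
 233 234 234 234 234 234 234 234 233 233 234 233 233 234 234 234 234 234
 234 234 234 235 234 234 235 234 234 234 235 234 234 235 235 235 234 234
 235 235 234 236 235 231 218 188 175 173 168 151 118  80  59  56  61]
block near edge [[ 0.6324 -0.0227  0.038 ]
 [ 0.6154 -0.0922  0.038 ]] 0.0715032267595562 yaw -13.766313424121307
block far [[ 0.6895 -0.0377  0.038 ]
 [ 0.6752 -0.1058  0.038 ]]
spacer front bottom [[ 0.6286 -0.0214  0.0891]
 [ 0.6155 -0.0745  0.0891]] 0.054767095423132885
plat edges [[ 7.285e-01 -2.650e-02  8.000e-03]
 [ 6.158e-01 -4.000e-04  8.000e-03]] [[ 0.7038 -0.1277  0.008 ]
 [ 0.5908 -0.1024  0.008 ]] [np.float64(-13.052542606567012), np.float64(-12.627126645950435)]
block mid tool [-0.08  1.07 11.49] spacer front tool [-0.14  0.19  6.36]
gap 0.10288034013370846 lateral -0.004411071952305893
```

Run:
```python
from h import *
w=cam("wrist");s=r.read_state();hs=cv2.cvtColor(w["pixels"],cv2.COLOR_RGB2HSV)
for y in (228,230,232,234,236,242,246,250,290,294,298,302,306):
  m=(hs[y,:,1]>120)&(hs[y,:,0]<18)&(hs[y,:,2]>40); x=np.nonzero(m[200:450])[0]+200; print(y,(x.min(),x.max()) if len(x) else None, hs[y,318])
Q=R.from_quat(s["eef_rot"])
c0=s["ee_pos"]
ux=np.array([.973,-.23,0]);uy=np.array([.23,.973,0])
for cx in (-.0055,0):
  for h in (-.0636,.0164): print(cx,h,proj(w,[c0+ux*(cx+.01)+uy*y+[0,0,h] for y in(.025,-.025)]).round(1).tolist())
```

```text
228 (np.int64(332), np.int64(350)) [  9 114 103]
230 (np.int64(279), np.int64(353)) [ 12 205  87]
232 (np.int64(278), np.int64(354)) [ 12 213  86]
234 (np.int64(277), np.int64(355)) [ 12 214  87]
236 (np.int64(276), np.int64(356)) [ 12 202  82]
242 (np.int64(272), np.int64(359)) [ 12 207  85]
246 (np.int64(270), np.int64(362)) [ 11 204  85]
250 (np.int64(267), np.int64(365)) [ 12 212  84]
290 (np.int64(256), np.int64(376)) [ 11 208 125]
294 (np.int64(256), np.int64(375)) [ 12 205 152]
298 (np.int64(256), np.int64(375)) [ 12 204 159]
302 (np.int64(256), np.int64(375)) [ 12 205 159]
306 (np.int64(258), np.int64(375)) [ 11 205 159]
-0.0055 -0.0636 [[276.1, 227.0], [352.9, 226.3]]
-0.0055 0.0164 [[253.0, 274.7], [374.5, 273.7]]
0 -0.0636 [[275.8, 218.8], [353.0, 218.1]]
0 0.0164 [[252.4, 262.1], [374.8, 261.0]]
```

```bash
python3 -m jog '[[0,0.75,0,-0.012,1],[-0.2,0,3,0,1],[-0.2,0,3,0,1],[0,0,0,0,1],[0,0,0,0,1],[0,0,0,0,1],[0,0,0,0,1],[0,0,0,0,1],[0,0,0,0,1],[0,0,0,0,1]]'
python3 - <<'E'
from h import *
s=r.read_state();M=R.from_quat(s["eef_rot"]).as_matrix();print(s["ee_pos"],M[:,2].round(3),np.degrees(np.arctan2(M[1,0],M[0,0])))
b0=np.array([.5246,-.0303,0]);x=np.array([.9751,-.2220,0]);y=np.array([.222,.9751,0]);p0=np.array([.6033,-.0514,0])
d=s["ee_pos"]-b0;print("x along",d@x,"spacer centre",d@x-.0055,"lateral",(s["ee_pos"]-p0)@y)
E
```

```text
time: 21.25
ee_pos: [0.6206, -0.0624, 0.0976]
eef_rot: [0.992, -0.117, 0.04, 0.005]
ft_force: [0.0, -0.4, -0.1]
width: 0.0495
[ 0.62062512 -0.06241481  0.09759812] [ 0.078 -0.02  -0.997] -13.478995014032128
x along 0.10076357776693663 spacer centre 0.09526357776693663 lateral -0.006894360780964391
```

```bash
python3 -m jog '[[-0.6,-0.6,0,-0.01,1],[0,0,0,0,1],[0,0,0,0,1],[0,0,0,0,1],[-0.1,0,0.5,0,1],[-0.1,0,0.5,0,1],[-0.1,0,0.5,0,1],[-0.1,0,0.3,0,1],[0,0,0,0,1],[0,0,0,0,1]]'
cat > st.py <<'E'
from h import *
s=r.read_state();M=R.from_quat(s["eef_rot"]).as_matrix();print(s["ee_pos"],M[:,2].round(3),np.degrees(np.arctan2(M[1,0],M[0,0])))
b0=np.array([.5246,-.0303,0]);x=np.array([.9751,-.2220,0]);y=np.array([.222,.9751,0]);p0=np.array([.6033,-.0514,0])
d=s["ee_pos"]-b0;print("TCP along",(d@x).round(4),"lateral",((s["ee_pos"]-p0)@y).round(4),s["ft_force"].round(1),s["width"])
E
python3 st.py
```

```text
time: 22.25
ee_pos: [0.6127, -0.0536, 0.0765]
eef_rot: [0.993, -0.112, 0.039, 0.006]
ft_force: [-0.2, 0.1, -1.3]
width: 0.0499
[ 0.612663   -0.05355462  0.07651061] [ 0.076 -0.02  -0.997] -12.80980895444961
TCP along 0.091 lateral -0.0 [-0.2  0.1 -1.3] 0.049882646463150895
```

```bash
python3 -m jog '[[0.1,0,0.4,0,1],[0,0,0.2,0,1],[0,0,0,0,1],[0,0,0,0,1],[0,0,0,0,0.2],[0,0,0,0,0.2],[0,0,0,0,0.2],[0,0,0,0,0.2],[0,0,0,0,0.2],[0,0,0,0,0.2]]'; python3 st.py; python3 -m jog '[[-0.2,0,-3,0,0.2],[-0.3,0,-4,0,0.2],[-0.2,0,-3,0,0.2],[0,0,0,0,0.2],[-4.4,2.0,0,-0.05,0.2],[-4.4,2.0,0,-0.05,0.2],[-4.4,2.0,0,-0.05,0.2],[0,0,0,-0.06,0.2],[0,0,0,0,0.2],[0,0,0,0,0.2]]'; python3 st.py
python3 - <<'E'
from h import *
w=cam("wrist"); cv2.imwrite("pics/w9.png",w["pixels"][:,:,::-1])
print(blobs(w,(3,150,70),(15,255,255),60)[0])
for z in (.088,.008): 
  for y in (-.025,.025):
    for a in (.0755,.0955): print(z,y,a,proj(w,np.array([.5246,-.0303,z])+a*np.array([.9751,-.222,0])+y*np.array([.222,.9751,0])).round(0))
E
```

```text
time: 23.25
ee_pos: [0.6152, -0.054, 0.0713]
eef_rot: [0.993, -0.112, 0.04, 0.006]
ft_force: [-0.7, 0.5, -0.6]
width: 0.0697
[ 0.61519923 -0.0540018   0.07134381] [ 0.079 -0.02  -0.997] -12.818854905692499
TCP along 0.0936 lateral 0.0001 [-0.7  0.5 -0.6] 0.0696764338874686
time: 24.25
ee_pos: [0.4531, -0.0875, 0.1583]
eef_rot: [0.999, -0.004, 0.036, 0.009]
ft_force: [0.1, -0.1, -0.1]
width: 0.0696
[ 0.45311597 -0.08746213  0.15831714] [ 0.073 -0.018 -0.997] -0.4355579880177529
TCP along -0.057 lateral -0.0685 [ 0.1 -0.1 -0.1] 0.06958964466188755
[([221, 0, 79, 45, 2394], [266.4, 17.2]), ([483, 155, 18, 24, 374], [491.9, 166.0]), ([502, 155, 110, 33, 3077], [556.5, 170.7]), ([468, 201, 120, 34, 2288], [521.7, 215.4])]
0.088 -0.025 0.0755 [[283.   8.]]
0.088 -0.025 0.0955 [[290. -26.]]
0.088 0.025 0.0755 [[202. -10.]]
0.088 0.025 0.0955 [[208. -45.]]
0.008 -0.025 0.0755 [[291.  47.]]
0.008 -0.025 0.0955 [[296.  23.]]
0.008 0.025 0.0755 [[233.  34.]]
0.008 0.025 0.0955 [[237.  10.]]
```

```bash
python3 -m jog '[[0.9,4.0,0,0,0.2],[0.9,4.0,0,0,0.2],[0.9,4.0,0,0,0.2],[0.9,4.0,0,0,0.2],[0,0,0,0,0.2],[0,0,0,0,0.2],[0,0,0,0,0.2],[0,0,0,0,0.2],[0,0,0,0,0.2],[0,0,0,0,0.2]]'; python3 st.py; python3 -c "
from h import *
s=r.read_state();print(tool(np.array([.4916,-.2594,.12])-s['ee_pos']),tool(np.array([0,0,-.045])))"
```

```text
time: 25.3
ee_pos: [0.4972, -0.2474, 0.1627]
eef_rot: [0.999, -0.002, 0.038, 0.008]
ft_force: [-0.4, -0.2, -0.2]
width: 0.0695
[ 0.49720871 -0.24741547  0.1626982 ] [ 0.075 -0.015 -0.997] -0.14533297744331303
TCP along 0.0215 lateral -0.2147 [-0.4 -0.2 -0.2] 0.06945646957062815
[-0.88  1.14  4.23] [-0.34 -0.07  4.49]
```

```bash
python3 -m jog '[[-0.9,1.1,0,0,0.2],[0,0,0,0,0.2],[0,0,0,0,0.2],[-0.4,0,3,0,0.2],[-0.4,0,3,0,0.2],[-0.1,0,1.5,0,0.2],[0,0,0,0,0.2],[0,0,0,0,0.2],[0,0,0,0,0.2],[0,0,0,0,0.2]]'; python3 st.py
```

```text
time: 26.3
ee_pos: [0.4855, -0.2615, 0.0884]
eef_rot: [0.999, -0.002, 0.04, 0.009]
ft_force: [0.1, -0.2, 0.2]
width: 0.0695
[ 0.48550196 -0.26150966  0.08844436] [ 0.081 -0.018 -0.997] -0.166641137066246
TCP along 0.0132 lateral -0.231 [ 0.1 -0.2  0.2] 0.06953665582734889
```

```bash
python3 -m jog '[[0.5,-0.1,0,0,0.2],[0,0,0.9,0,0.2],[0,0,0.4,0,0.2],[0,0,0,0,0.2],[0,0,0,0,1],[0,0,0,0,1],[0,0,0,0,1],[0,0,0,0,1],[0,0,0,0,1],[0,0,0,0,1]]' 30; python3 st.py;  python3 -m jog '[[0,0,-2,0,1],[0,0,-3,0,1],[0,0,-4,0,1],[0,0,0,0.07,1],[0,0,0,0.07,1],[0,0,0,0.075,1],[0,0,0,0,1],[0,0,0,0,1],[0,0,0,0,1],[0,0,0,0,1]]'; python3 st.py
```

```text
time: 27.3
ee_pos: [0.493, -0.2611, 0.0765]
eef_rot: [0.999, -0.002, 0.042, 0.01]
ft_force: [0.3, -0.9, -1.1]
width: 0.0498
[ 0.49301535 -0.26113617  0.07647971] [ 0.083 -0.02  -0.996] -0.16700291470779147
TCP along 0.0204 lateral -0.229 [ 0.3 -0.9 -1.1] 0.04983616466452528
time: 28.3
ee_pos: [0.4846, -0.2585, 0.1692]
eef_rot: [0.993, -0.11, 0.042, 0.005]
ft_force: [-1.0, 1.1, -0.8]
width: 0.05
[ 0.48462094 -0.25850984  0.16919494] [ 0.082 -0.019 -0.996] -12.62996285224866
TCP along 0.0117 lateral -0.2283 [-1.   1.1 -0.8] 0.049954741139821776
```

```bash
python3 -m jog '[[0.8,-3.8,0,0,1],[0.8,-3.8,0,0,1],[0.8,-3.8,0,0,1],[0.8,-3.8,0,0,1],[0.8,-3.8,0,0,1],[0.8,-3.4,0,0,1],[0,0,0,0,1],[0,0,0,0,1],[0,0,0,0,1],[0,0,0,0,1]]'; python3 st.py
```

```text
time: 29.3
ee_pos: [0.5821, -0.0455, 0.1715]
eef_rot: [0.993, -0.109, 0.041, 0.005]
ft_force: [-0.3, -0.1, -1.5]
width: 0.0497
[ 0.58213021 -0.04549618  0.17154586] [ 0.08  -0.019 -0.997] -12.530509488923268
TCP along 0.0595 lateral 0.0011 [-0.3 -0.1 -1.5] 0.04969674590481591
```

```bash
python3 -m jog '[[-0.2,0.1,3,0,1],[-0.2,0,3,0,1],[-0.1,0,2,0,1],[0,0,0,0,1],[0,0,0,0,1],[0,0,0,0,1],[0,0,0,0,1],[0,0,0,0,1],[0,0,0,0,1],[0,0,0,0,1]]'; python3 st.py
```

```text
time: 30.3
ee_pos: [0.5852, -0.0548, 0.0953]
eef_rot: [0.992, -0.114, 0.045, 0.007]
ft_force: [-0.0, 0.1, -1.0]
width: 0.0498
[ 0.58523024 -0.05477123  0.09533294] [ 0.088 -0.023 -0.996] -13.07559489830192
TCP along 0.0646 lateral -0.0073 [-0.   0.1 -1. ] 0.04977572127654036
```

```bash
python3 -m jog '[[-0.1,-0.6,0,-0.005,1],[0,0,0,0,1],[0,0,0,0,1],[0,0,0.6,0,1],[-0.1,0,0.6,0,1],[-0.05,0,0.4,0,1],[0,0,0.2,0,1],[0,0,0,0,1],[0,0,0,0,1],[0,0,0,0,1]]'; python3 st.py
```

```text
time: 31.3
ee_pos: [0.5855, -0.048, 0.075]
eef_rot: [0.993, -0.111, 0.045, 0.007]
ft_force: [0.0, 0.5, -0.2]
width: 0.0499
[ 0.58552971 -0.04799638  0.07500534] [ 0.087 -0.023 -0.996] -12.738285133764936
TCP along 0.0633 lateral -0.0006 [ 0.   0.5 -0.2] 0.04987258533468861
```

```bash
python3 -m jog '[[0,0,0.15,0,1],[0,0,0,0,1],[0,0,0,0,0.2],[0,0,0,0,0.2],[0,0,0,0,0.2],[0,0,0,0,0.2],[0,0,0,0,0.2],[-0.2,0,-3,0,0.2],[-0.3,0,-4,0,0.2],[-0.2,0,-3,0,0.2]]'; python3 st.py; python3 -m jog '[[-0.7,2.4,0,0,0.2],[-1.8,4.2,0,-0.07,0.2],[-1.8,4.2,0,-0.07,0.2],[-1.8,4.2,0,-0.07,0.2],[-1.8,4.2,0,0,0.2],[0,0,0,0,0.2],[0,0,0,0,0.2],[0,0,0,0,0.2],[0,0,0,0,0.2],[0,0,0,0,0.2]]'; python3 st.py;python3 -c "
from h import *
s=r.read_state();print(tool(np.array([.4496,-.2588,.12])-s['ee_pos']))"
```

```text
time: 32.3
ee_pos: [0.568, -0.0441, 0.1717]
eef_rot: [0.993, -0.111, 0.041, 0.006]
ft_force: [-0.0, 0.5, 0.9]
width: 0.0699
[ 0.5679952  -0.0441354   0.17167786] [ 0.081 -0.022 -0.996] -12.736110287350202
TCP along 0.0454 lateral -0.0008 [-0.   0.5  0.9] 0.06986934243677784
time: 33.3
ee_pos: [0.466, -0.2266, 0.1732]
eef_rot: [0.999, 0.001, 0.046, 0.011]
ft_force: [1.6, -0.1, 0.3]
width: 0.0698
[ 0.46595953 -0.22664717  0.17315094] [ 0.093 -0.022 -0.995] 0.1918944489005676
TCP along -0.0136 lateral -0.2014 [ 1.6 -0.1  0.3] 0.0698104781202472
[-2.13  3.09  5.21]
```

```bash
python3 -m jog '[[-1.6,3.1,0,0.015,0.2],[0,0,0,0,0.2],[0,0,0,0,0.2],[-0.3,0,3,0,0.2],[-0.3,0,3,0,0.2],[-0.2,0,2,0,0.2],[0,0,0,0,0.2],[0,0,0,0,0.2],[0,0,0,0,0.2],[0,0,0,0,0.2]]'; python3 st.py
```

```text
time: 34.3
ee_pos: [0.4557, -0.254, 0.0933]
eef_rot: [0.999, -0.0, 0.05, 0.011]
ft_force: [0.4, 0.4, 0.1]
width: 0.0697
[ 0.45570264 -0.25396772  0.09325383] [ 0.099 -0.023 -0.995] 0.034760223466465796
TCP along -0.0175 lateral -0.2303 [0.4 0.4 0.1] 0.06974268904739775
```

```bash
python3 -m jog '[[-0.6,0.5,0,0.01,0.2],[0,0,0,0,0.2],[-0.1,0,0.8,0,0.2],[-0.1,0,0.8,0,0.2],[0,0,0,0,1],[0,0,0,0,1],[0,0,0,0,1],[0,0,0,0,1],[0,0,0,0,1],[0,0,0,0,1]]' 30; python3 st.py;  python3 -m jog '[[0,0,-2,0,1],[0,0,-3,0,1],[0,0,-4,0,1],[0,0,0,0.07,1],[0,0,0,0.07,1],[0,0,0,0.075,1],[0,0,0,0,1],[0,0,0,0,1],[0,0,0,0,1],[0,0,0,0,1]]'; python3 st.py
```

```text
time: 35.3
ee_pos: [0.4495, -0.2602, 0.077]
eef_rot: [0.999, -0.006, 0.051, 0.012]
ft_force: [0.1, 0.4, -1.0]
width: 0.0496
[ 0.44953108 -0.2602396   0.07696734] [ 0.101 -0.024 -0.995] -0.596670407124634
TCP along -0.0222 lateral -0.2378 [ 0.1  0.4 -1. ] 0.04964784810066307
time: 36.3
ee_pos: [0.4398, -0.2577, 0.1703]
eef_rot: [0.992, -0.114, 0.052, 0.006]
ft_force: [-1.2, 0.7, -1.0]
width: 0.0493
[ 0.43980847 -0.25771401  0.17027465] [ 0.101 -0.024 -0.995] -13.091614332466554
TCP along -0.0322 lateral -0.2375 [-1.2  0.7 -1. ] 0.04929807220830576
```

```bash
python3 -m jog '[[1.2,-3.9,0,0,1],[1.2,-3.9,0,0,1],[1.1,-3.9,0,0,1],[1.1,-3.9,0,0,1],[1.0,-3.9,0,0,1],[0.9,-3.8,0,0,1],[0,0,0,0,1],[0,0,0,0,1],[0,0,0,0,1],[0,0,0,0,1]]'; python3 st.py
```

```text
time: 37.3
ee_pos: [0.5584, -0.0396, 0.1756]
eef_rot: [0.992, -0.113, 0.051, 0.006]
ft_force: [-0.3, 1.0, -0.8]
width: 0.0495
[ 0.5583547  -0.03957174  0.17564987] [ 0.1   -0.023 -0.995] -12.975576197774808
TCP along 0.035 lateral 0.0016 [-0.3  1.  -0.8] 0.04951210003139335
```

```bash
python3 -m jog '[[-0.3,-0.3,3,0,1],[-0.3,-0.1,3,0,1],[-0.2,0,2,0,1],[0,0,0,0,1],[0,0,0,0,1],[0,0,0,0,1],[0,0,0,0,1],[0,0,0,0,1],[0,0,0,0,1],[0,0,0,0,1]]'; python3 st.py
```

```text
time: 38.3
ee_pos: [0.5614, -0.0433, 0.0991]
eef_rot: [0.991, -0.118, 0.055, 0.008]
ft_force: [0.3, 0.5, -1.3]
width: 0.0496
[ 0.56144036 -0.04327661  0.0990752 ] [ 0.108 -0.028 -0.994] -13.529555911680006
TCP along 0.0388 lateral -0.0014 [ 0.3  0.5 -1.3] 0.04963962187795604
```

```bash
python3 -m jog '[[-0.2,0,0,-0.012,1],[0,0,0,0,1],[-0.1,0,0.8,0,1],[-0.1,0,0.6,0,1],[-0.05,0,0.5,0,1],[0,0,0.4,0,1],[0,0,0,0,1],[0,0,0,0,1],[0,0,0,0,1],[0,0,0,0,1]]'; python3 st.py
```

```text
time: 39.3
ee_pos: [0.5607, -0.0427, 0.0744]
eef_rot: [0.992, -0.111, 0.057, 0.008]
ft_force: [-0.3, -0.3, 2.8]
width: 0.0498
[ 0.56074945 -0.04271702  0.07444925] [ 0.111 -0.028 -0.993] -12.760625478430471
TCP along 0.038 lateral -0.001 [-0.3 -0.3  2.8] 0.04977099077148349
```

```bash
python3 -m jog '[[0,0,0,0,0.2],[0,0,0,0,0.2],[0,0,0,0,0.2],[0,0,0,0,0.2],[0,0,0,0,0.2],[0.2,0,-3,0,0.2],[0,0,-4,0,0.2],[-2.5,0,-2,0,0.2],[-3.5,0,0,0,0.3],[0,0,0,0,0.3]]'; python3 st.py; python3 -m jog '[[-0.5,0,0,0,0.3],[0,0,0,0,0.3],[0,0,0,0,0.3],[0,0,0,0,0.3],[0,0,0,0,0.3],[0,0,0,0,0.3],[0,0,0,0,0.3],[0,0,0,0,0.3],[0,0,0,0,0.3],[0,0,0,0,0.3]]'; python3 st.py;  python3 - <<'E'
from h import *
w=cam("wrist");cv2.imwrite("pics/w10.png",w["pixels"][:,:,::-1])
E
```

```text
time: 40.3
ee_pos: [0.4917, -0.0266, 0.159]
eef_rot: [0.992, -0.111, 0.055, 0.007]
ft_force: [0.3, -0.5, 0.2]
width: 0.0632
[ 0.49168459 -0.02663696  0.15904343] [ 0.108 -0.027 -0.994] -12.751364797573165
TCP along -0.0329 lateral -0.0006 [ 0.3 -0.5  0.2] 0.06321563280479933
time: 41.3
ee_pos: [0.4882, -0.0258, 0.1581]
eef_rot: [0.992, -0.111, 0.055, 0.007]
ft_force: [0.1, 0.1, 0.2]
width: 0.0607
[ 0.48819723 -0.02583879  0.15810969] [ 0.108 -0.026 -0.994] -12.77853801665639
TCP along -0.0365 lateral -0.0006 [0.1 0.1 0.2] 0.060685795460015034
```

View pics/w10.png

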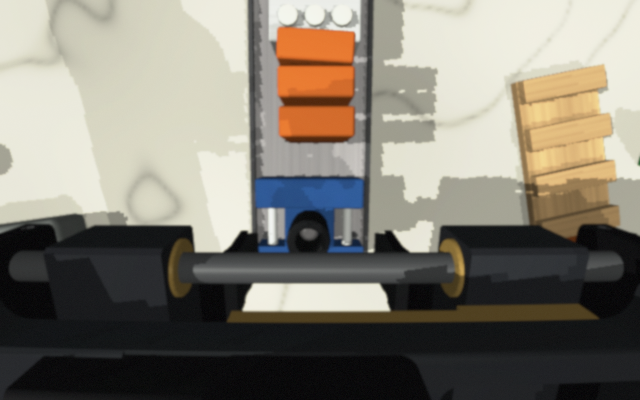

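The view shows the three spacers upright and side by side (tops at rows 28–140, cols 278–355) ahead of the block, with the sleeve hole at (308,233) between the open jaws.

Run:
```python
from h import *
w=cam("wrist");s=r.read_state()
p=onz(w,[(308,233)],.093)[0];x=np.array([.9751,-.2220,0]);b0=np.array([.5246,-.0303,0]);print(p,(p-b0)@x,(p-b0)@np.array([.222,.9751,0]))
print(tool(np.array([p[0],p[1],.078])-s["ee_pos"]))
```

```text
[ 0.49171675 -0.0226023   0.093     ] -0.03377334779435583 0.0002059455236498066
[-0.62 -0.41  7.99]
```

```bash
python3 -m jog '[[-0.2,-0.35,0,0,0.3],[0,0,0,0,0.3],[-0.2,0,3,0,0.3],[-0.2,0,3,0,0.3],[-0.1,0,1.5,0,0.3],[0,0,0,0,0.3],[0,0,0,0,0.3],[0,0,0,0,0.3],[0,0,0,0,0.3],[0,0,0,0,0.3]]'; python3 st.py; python3 -c "
from h import *
s=r.read_state();print(tool(np.array([.490,-.0226,.078])-s['ee_pos']))"
```

```text
time: 42.4
ee_pos: [0.4928, -0.022, 0.0846]
eef_rot: [0.992, -0.111, 0.059, 0.007]
ft_force: [-0.3, 0.1, -1.0]
width: 0.0609
[ 0.49280211 -0.02203356  0.08464829] [ 0.115 -0.027 -0.993] -12.745398850702506
TCP along -0.0328 lateral 0.0041 [-0.3  0.1 -1. ] 0.060919785969759645
[-0.34  0.12  0.63]
```

```bash
python3 -m jog '[[-0.3,0.1,0.5,0,0.3],[0,0,0,0,0.3],[0,0,0,0,1],[0,0,0,0,1],[0,0,0,0,1],[0,0,0,0,1],[0,0,0,0,1],[0,0,0,0,1],[0,0,0,0,1],[0,0,0,0,1]]' 55; python3 st.py
```

```text
time: 43.4
ee_pos: [0.4906, -0.0225, 0.0799]
eef_rot: [0.992, -0.111, 0.06, 0.007]
ft_force: [0.6, -0.7, 0.9]
width: 0.0279
[ 0.49062869 -0.02247972  0.07993762] [ 0.117 -0.027 -0.993] -12.748185620012531
TCP along -0.0349 lateral 0.0032 [ 0.6 -0.7  0.9] 0.027938798120303015
```

```bash
python3 -m jog '[[0.4,0,0.05,0,1],[0.4,0,0.05,0,1],[0.4,0,0.05,0,1],[0.4,0,0.05,0,1],[0.4,0,0.05,0,1],[0.4,0,0.05,0,1],[0,0,0,0,1],[0,0,0,0,1],[0,0,0,0,1],[0,0,0,0,1]]'; python3 st.py
```

```text
time: 44.4
ee_pos: [0.5156, -0.0282, 0.0799]
eef_rot: [0.992, -0.111, 0.058, 0.007]
ft_force: [-4.6, 0.6, 4.0]
width: 0.0281
[ 0.51558437 -0.02818621  0.07989952] [ 0.113 -0.027 -0.993] -12.749691203906814
TCP along -0.0093 lateral 0.0032 [-4.6  0.6  4. ] 0.028138253363217725
```

```bash
python3 -m jog '[[0.3,0,0.03,0,1],[0.3,0,0.03,0,1],[0.3,0,0.03,0,1],[0.3,0,0.03,0,1],[0,0,0,0,1],[0,0,0,0,1],[0,0,0,0,1],[0,0,0,0,1],[0,0,0,0,1],[0,0,0,0,1]]'; python3 st.py
```

```text
time: 45.4
ee_pos: [0.5274, -0.0309, 0.0799]
eef_rot: [0.992, -0.111, 0.057, 0.007]
ft_force: [-3.9, 0.1, 5.4]
width: 0.028
[ 0.52739449 -0.03090911  0.07994611] [ 0.111 -0.027 -0.993] -12.740031391358594
TCP along 0.0029 lateral 0.0031 [-3.9  0.1  5.4] 0.028024206495139852
```

```bash
python3 -m jog '[[0.3,0,0.02,0,1],[0.3,0,0.02,0,1],[0,0,0,0,1],[0,0,0,0,1],[0,0,0,0,1],[0,0,0,0,1],[0,0,0,0,1],[0,0,0,0,1],[0,0,0,0,1],[0,0,0,0,1]]'; python3 st.py
```

```text
time: 46.4
ee_pos: [0.5326, -0.0321, 0.0799]
eef_rot: [0.992, -0.111, 0.056, 0.008]
ft_force: [-4.7, -0.4, 5.4]
width: 0.0283
[ 0.53260715 -0.03209164  0.07994864] [ 0.11  -0.027 -0.994] -12.729248268681474
TCP along 0.0082 lateral 0.0031 [-4.7 -0.4  5.4] 0.02833754359423524
```

```bash
python3 -m jog '[[0.2,0,0.01,0,1],[0.1,0,0.01,0,1],[0.1,0,0,0,1],[0.1,0,0,0,1],[0,0,0,0,1],[0,0,0,0,1],[0,0,0,0,1],[0,0,0,0,1],[0,0,0,0,1],[0,0,0,0,1]]'; python3 st.py
```

```text
time: 47.4
ee_pos: [0.5348, -0.0325, 0.08]
eef_rot: [0.992, -0.111, 0.053, 0.008]
ft_force: [-4.9, 1.4, 4.1]
width: 0.0282
[ 0.53476135 -0.0325058   0.07999032] [ 0.103 -0.027 -0.994] -12.69700187140712
TCP along 0.0104 lateral 0.0032 [-4.9  1.4  4.1] 0.028224311459722762
```

```bash
python3 -m jog '[[0.2,0,0,0,1],[0.2,0,0,0,1],[0.2,0,0,0,1],[0.2,0,0,0,1],[0.2,0,0,0,1],[0.2,0,0,0,1],[0.2,0,0,0,1],[0.2,0,0,0,1],[0.2,0,0,0,1],[0.2,0,0,0,1]]'; python3 st.py
```

```text
time: 48.4
ee_pos: [0.5363, -0.0325, 0.08]
eef_rot: [0.993, -0.109, 0.032, 0.01]
ft_force: [-16.3, 2.6, 16.4]
width: 0.0282
[ 0.53626569 -0.03247834  0.0799605 ] [ 0.061 -0.028 -0.998] -12.522357422336135
TCP along 0.0119 lateral 0.0036 [-16.3   2.6  16.4] 0.028245419841142073
```

```bash
python3 - <<'E'
from h import *
w=cam("wrist");c=cam("scene");d=cam("side")
a=w["pixels"][0:240,220:420];b=c["pixels"][185:285,260:400]
im=np.hstack([cv2.resize(a,(400,480)),cv2.resize(b,(400,286),interpolation=cv2.INTER_CUBIC)[:,:] if 0 else np.vstack([cv2.resize(b,(400,286),interpolation=cv2.INTER_CUBIC),cv2.resize(d["pixels"][165:230,280:420],(400,194),interpolation=cv2.INTER_CUBIC)])])
cv2.imwrite("pics/f.png",im[:,:,::-1])
for _ in range(5): cam("wrist")
E
python3 st.py
```

```text
[ 0.5362637  -0.03247061  0.07997301] [ 0.061 -0.028 -0.998] -12.524952915572715
TCP along 0.0119 lateral 0.0036 [-16.    2.7  15.5] 0.028323498729797076
```

View pics/f.png

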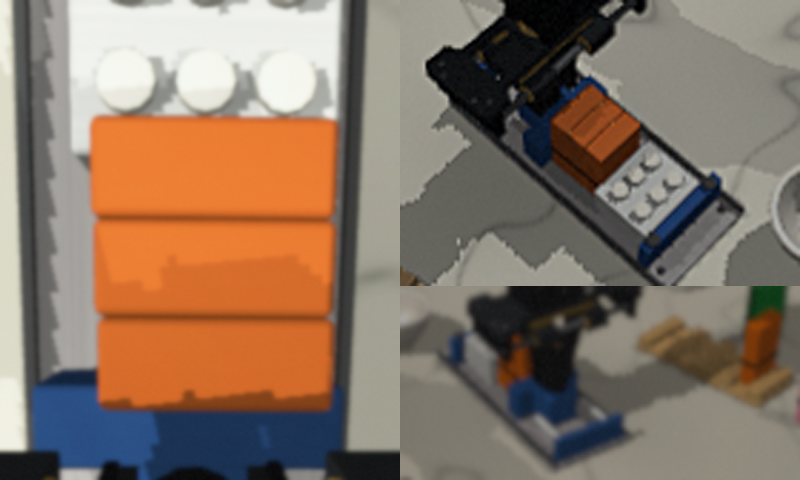

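The final view shows bar, three spacers, block and fence pressed flush and square. The force holds steady at 16 N along the clamping direction, which is about 11 N on the stack after the spring. Travel is about 47 mm, short of 55. Handing in.

```bash
python3 -c "
from bench import r
print(r.close_job())"
```

```text
the job is handed in; nothing more can be done
None
```

The job is handed in after about 49 s of robot time. The arm is still gripping the sleeve and pushing the bar against the stack.

- **Sleeve:** I put it on the stub and pressed it down with closed fingertips. They stopped at z = 0.0929 m under 26 N, against 0.093 m for a seated sleeve, so it is fully down. My first try at picking the sleeve up missed, because I lifted before the fingers had closed. The sleeve stayed where it was, and the second try held.
- **Spacers:** The open gap measured about 103 mm, so three spacers were needed (two would leave about 8 mm loose). All three stood upright, side by side, before the bar was pushed.
- **Clamping:** The bar stopped on the stack at roughly 45–47 mm of travel, short of the 55 mm end stop. The last pictures show bar, spacers, block and fence flush and square.
- **Push:** The force along the clamping direction held steady at about 16 N over the last checks. Taking off roughly 4.7 N for the spring leaves about 11 N on the stack, less any friction in the bar's guide.
- **Imperfect:** The tool had tilted up to about 7° from pressing and still leans about 4°. It also presses down with about 16 N during the push. Neither showed any effect on the stack.
- **Bystanders:** No move went near the bottle, the pot or the mortar.

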